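# Match the washed lids to their jars

## Robot

A 7-joint arm with a two-finger parallel gripper is mounted at the origin on the work surface. World frame = base frame: x ahead of the robot, y to its left, z up, the work surface at z = 0. Lengths are in mm, angles in rad, forces in N, time in s.
With the tool pointing down it reaches from about 425 to 825 mm from the base axis. Payload 3.6 kg.
Tool frame: the origin (TCP) lies on the centre line of the jaws, within the pads' length; the fingertips stand 8 mm ahead of it and the grasp point (between the pads) lies 11 mm behind it; z points along the fingers, y is the direction in which the jaws open and shut (so a half turn about z gives the same grasp; the last joint's range is limited). The gripper opens to 85 mm and grips with 20 to 120 N. Pads are 22 mm wide; open, the fingers measure 114 mm over their backs; the gripper's body (76 mm by 85 mm) begins 54 mm behind the grasp point. The pads swing forward as they close: fully open they stand 13 mm farther back than shut.
Start: joints at [1.157, 0.615, -0.013, 1.423, 0.008, 1.103, -0.04], TCP at [245.808, -601.699, 239.297] pointing down, gripper open.
Joint ranges: [-3.12, 3.12], [-0.3, 2.06], [-1.34, 1.32], [0.26, 2.42], [-1.36, 4.5], [0.01, 1.98], [-2.84, 2.84]. Speed limits (rad/s): [2.79, 2.79, 3.14, 3.14, 3.14, 3.14, 3.14].

## Interface

Orientations are given as a rotation vector (axis times angle).
In Python, from cell import readout, cams, job gives the robot as it stands.
- The arm moves only by the tool apply_moves, never from a script. Its argument "deltas" is a list of rows, each a list of 3 entries, a list of its own where there are three numbers: the turn, a rotation vector about the tool's x, y, z in rad, then the shift along the tool's x, y, z in m, then the closure, from -1 (fully open) to 1 (shut), so that 0 is half open. A call has 1 to 8 rows; each row shifts and turns the commanded pose from where the row before left it, along the tool's axes as they then stand; what a row does not reach is not made up. A row lasts 1/8 s, in which the tool goes at most 62.5 mm and 10.7 degrees, less where a joint would pass 70% of its speed; a pose out of reach is approached as far as the arm can. A call with a gripper value outside its range is refused whole. The fingers move at their own pace and stop on an object; "newtons" is the grip in N (left out, the last holds). Time passes only in rows, so rows that do not move let the fingers close. It gives the time, the measured TCP pose, the force and the opening at its end, in the units of the state.
- readout.read_state(): the state, without advancing time (a new reading comes with each control period).
- cams.read_camera(name): name is "scene" or "top"; returns the picture (400x640x3 uint8, red, green, blue); there is no depth.
- cams.camera_params(name): a dict with "mtx" (3x3 intrinsics, pixels), "rvec" (rotation vector, rad) and "tvec" (3), from world to camera coordinates, as OpenCV has them. Camera axes: x right, y down, z forward; pixel columns grow to the right and rows downward; lengths in mm; the calibration is good to about 2 mm. A picture is of the moment at which its call begins. camera_params takes no time and is no camera call.
- job.finish_job(): hands the job in, once; it reports no verdict.
The state is a dict: "time": time; "joint_positions": joint angles; "dq": joint speeds; "tau": joint torques, N m; "eef_pos": TCP position; "ee_rot": TCP orientation; "force": force on the tool from outside, world axes, zero at the start; "moment": the same for the moment, N m; "opening": opening from 0.0 (shut) to 1.0 (fully open).
Only numpy, scipy, OpenCV 4.12 (cv2) and the standard library are available. Lean on these libraries where they do the work, as an engineer would, in place of code of your own. Each camera call takes 0.05 s, during which the arm holds its last target.

## Task

The washed lids are draining on the two sloping wire stands. Put each lid on the open steel jar that it belongs to by size, lowering it gently rather than dropping it, until it sits level and fully home on an upright jar. The middle-sized jar is in use for the spatulas: leave it, the amber bottle and the beaker alone.

Things in the scene. Friction and masses are not known exactly. Their poses are not given: they have to be found in the camera images.
- lid_large: Large round steel lid, 130 mm wide, 0.2 kg. Starts knob up on a stand, its axis tilted 35 degrees towards the jars. Origin: on its axis, at the flange's underside, which rests on the jar rim; z out through the knob. Flange z 0 to 4 mm. Tapered plug 10 mm deep below it, 112 mm wide at the flange, 102 at its end. On the axis a neck 16 mm wide to z 16 mm, then a black cylindrical knob 28 mm wide, z 16 to 40 mm.
- lid_small: Small round steel lid, 90 mm wide, 0.15 kg. Starts knob up on a stand, its axis tilted 35 degrees towards the jars. Origin: on its axis, at the flange's underside, which rests on the jar rim; z out through the knob. Flange z 0 to 4 mm. Tapered plug 10 mm deep below it, 72 mm wide at the flange, 62 at its end. On the axis a neck 16 mm wide to z 16 mm, then a black cylindrical knob 28 mm wide, z 16 to 40 mm.
- jar_large: Large open stainless jar, loose, standing on the bench, about 0.4 kg: 128 mm across the rolled rim, 116 mm inside the mouth, rim 90 mm above its underside. Origin: centre of its underside; z up. Takes the large lid, whose origin is then 90 mm above this origin.
- jar_small: Small open stainless jar, loose, standing on the bench, about 0.3 kg: 88 mm across the rolled rim, 76 mm inside the mouth, rim 100 mm above its underside. Origin: centre of its underside; z up. Takes the small lid, whose origin is then 100 mm above this origin.
- jar_mid: Middle-sized stainless jar, loose, 108 mm across the rim, which is 80 mm up, with two spatulas standing in it that lean out to about 75 mm from its axis and reach 155 mm above the bench. To be left alone. Origin: centre of its underside. The three jars may stand in any order.
- stand_1: Steel wire stand with the large lid on it, 130 mm long, 140 mm wide, 112 mm high, fixed on a grey drip tray. Five wires slope up to the left (away from the jars) at 35 degrees; the lid's lower edge lies against a stop bar at their low end. Origin: on the tray, 70 mm (level) from the wires' low end; x level, to the high end; y along the bar. The stands are alike, side by side, either one nearer the robot.
- stand_2: Stainless wire stand that holds the small lid, the same as stand_1.
- bottle: Amber bottle with an orange cap, loose, 54 mm across, 110 mm tall. To be left alone. Origin: centre of its underside.
- beaker: Glass beaker, loose, 84 mm across the rim, 105 mm tall. To be left alone. Origin: centre of its underside.

How it is judged:
By the outcome, as a careful person would: the job done as asked, in the order asked, and still so for the second after the job is handed in, with the robot touching nothing.
It also fails if it takes over 66 s, if anything falls off the work surface, if the arm or the gripper's body presses on something with over 40 N, if the wrist force passes 120 N, or if a joint passes its speed limit or range.

## Working session

There is one attempt and no reset: what is moved stays moved. The work goes in short steps, Python scripts to look and compute and a tool call to move; the robot and the scene stay as the last step left them, time stands still between calls to the robot, and variables do not carry over. Pictures are saved under pics/ and viewed, and the job is handed in when it is done.

Besides the shell and the picture viewer there is one more tool, called after "Emit:" by a JSON object that holds its "api" and its "payload". apply_moves: Moves the arm, as the interface text tells. Its arguments: {"type":"object","properties":{"deltas":{"type":"array","items":{"type":"array"}},"newtons":{"type":"number"}},"required":["deltas"]}

```bash
ls; mkdir -p pics
python3 - <<'E'
from cell import readout,cams
import cv2
print(readout.read_state())
for n in("scene","top"):
    print(n,cams.camera_params(n)); cv2.imwrite(f"pics/{n}0.png",cams.read_camera(n)[:,:,::-1])
E
```

```text
pics
{'time': 0.0, 'joint_positions': array([ 1.15650372,  0.61591443, -0.01257217,  1.42495094,  0.00813058,
        1.10342229, -0.04034918]), 'dq': array([ 0.00126219, -0.00216207, -0.00159794,  0.00177209, -0.00093886,
       -0.00116406, -0.00021559]), 'tau': array([ 9.54182815e-05, -4.69213128e+01,  2.59322114e-01, -1.71035689e+01,
        9.95845359e-03,  9.65390238e-03, -5.24605852e-06]), 'eef_pos': array([ 245.4804247 , -601.02745798,  238.12415066]), 'ee_rot': array([-3.08016605e+00, -6.04984211e-01,  9.42150230e-04]), 'force': array([-0.91614   ,  0.07361679, -0.01453675]), 'moment': array([-0.02317196, -0.02987005, -0.02345893]), 'opening': 1.0015642098862116}
scene {'mtx': array([[361.94038509,   0.        , 322.29975099],
       [  0.        , 361.94038509, 204.10136857],
       [  0.        ,   0.        ,   1.        ]]), 'rvec': array([ 1.0792562 ,  2.6373138 , -0.69794184]), 'tvec': array([ 479.14615059, -323.75071839, 1097.48344559])}
top {'mtx': array([[398.86436952,   0.        , 315.45111261],
       [  0.        , 398.86436952, 198.98901857],
       [  0.        ,   0.        ,   1.        ]]), 'rvec': array([ 2.20963081, -2.16825169,  0.06740493]), 'tvec': array([ -44.91306681,  624.42226395, 1018.21613758])}
```

View pics/scene0.png

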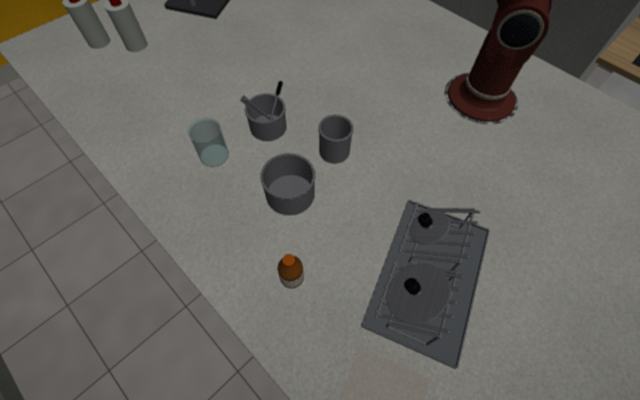

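View pics/top0.png

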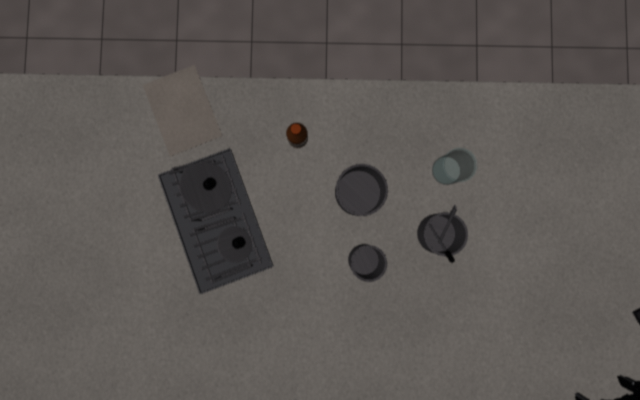

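The scene shows the tray with both lids (large about px 417,288; small about 428,225) and the large, small and spatula jars at about (289,184), (335,139) and (266,117). In the top view the knobs are at about (209,184) and (238,242), and the large and small jars at (360,190) and (367,262). Next I'll enlarge these areas and measure them.

Run:
```python
import cv2,numpy as np
t=cv2.imread("pics/top0.png");s=cv2.imread("pics/scene0.png")
def en(im): return cv2.convertScaleAbs(im,alpha=1.8,beta=20)
a=cv2.resize(en(t[140:300,150:310]),None,fx=3.7,fy=3.7,interpolation=cv2.INTER_CUBIC)
b=cv2.resize(en(t[110:290,320:500]),None,fx=3.3,fy=3.3,interpolation=cv2.INTER_CUBIC)
cv2.imwrite("pics/t_st.png",a);cv2.imwrite("pics/t_j.png",b)
cv2.imwrite("pics/s_st.png",cv2.resize(en(s[190:370,350:510]),None,fx=3.3,fy=3.3,interpolation=cv2.INTER_CUBIC))
cv2.imwrite("pics/s_j.png",cv2.resize(en(s[75:225,180:370]),None,fx=4,fy=4,interpolation=cv2.INTER_CUBIC))
```

```text
(no output)
```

View pics/t_st.png

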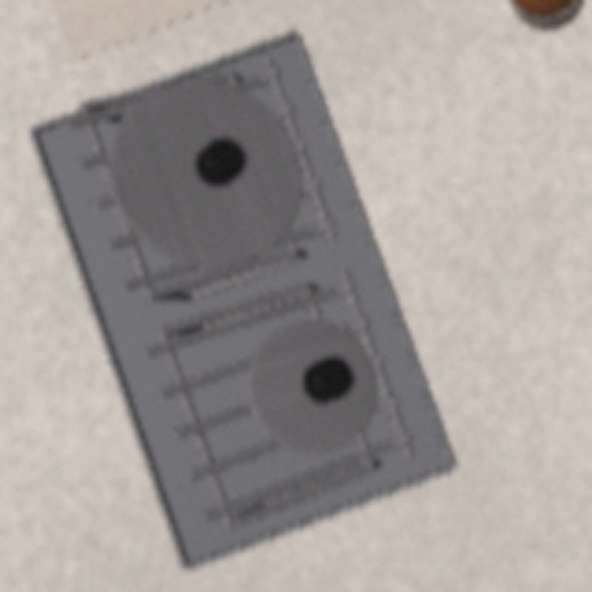

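View pics/t_j.png

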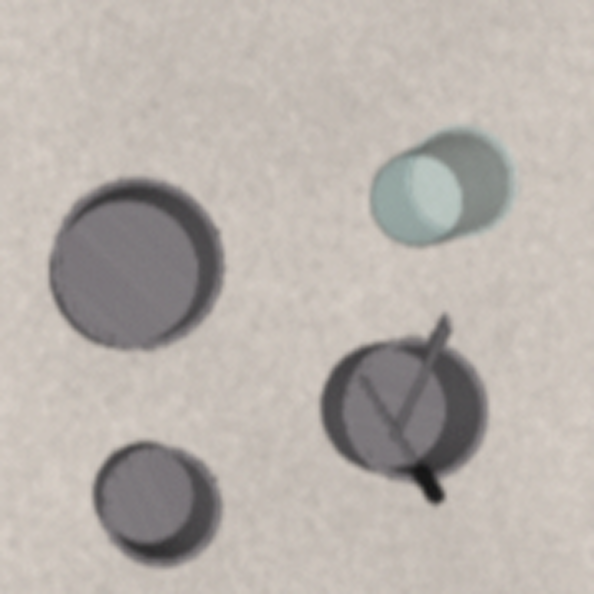

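View pics/s_st.png

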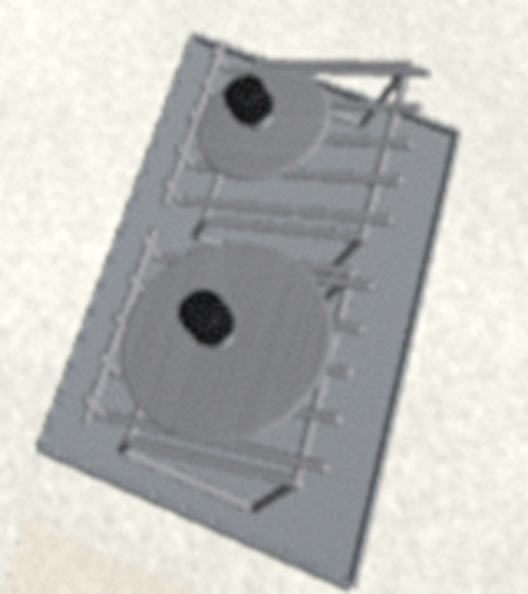

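View pics/s_j.png

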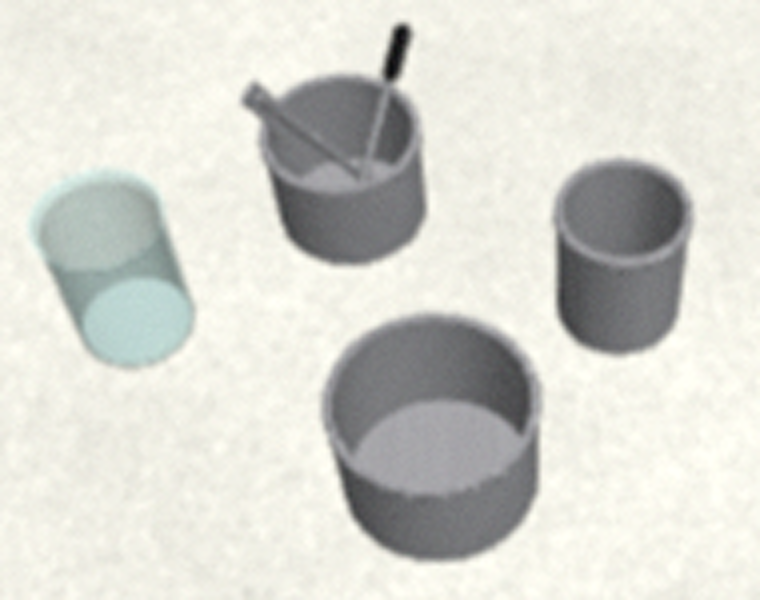

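```bash
cat > h.py <<'E'
import cv2,numpy as np
from cell import cams,readout
from scipy.optimize import least_squares
from scipy.spatial.transform import Rotation as R
P={n:cams.camera_params(n) for n in("scene","top")}
def rays(n,uv):
    p=P[n];M=cv2.Rodrigues(p["rvec"])[0];uv=np.atleast_2d(uv).astype(float)
    d=np.c_[uv,np.ones(len(uv))]@np.linalg.inv(p["mtx"]).T@M
    return -M.T@p["tvec"],d/np.linalg.norm(d,axis=1)[:,None]
def onz(n,uv,z):
    c,d=rays(n,uv);return c+d*((z-c[2])/d[:,2])[:,None]
def tri(a,b):
    (c1,d1),(c2,d2)=rays("scene",a),rays("top",b)
    A=np.stack([d1[0],-d2[0]],1);t=np.linalg.lstsq(A,c2-c1,rcond=None)[0]
    p,q=c1+t[0]*d1[0],c2+t[1]*d2[0];return (p+q)/2,np.linalg.norm(p-q)
def proj(n,X):
    p=P[n];return cv2.projectPoints(np.atleast_2d(X).astype(float),p["rvec"],p["tvec"],p["mtx"],None)[0][:,0]
def circ(pts,r):
    f=least_squares(lambda c:np.hypot(pts[:,0]-c[0],pts[:,1]-c[1])-r,pts[:,:2].mean(0),loss="soft_l1")
    return f.x,np.sqrt(np.mean(f.fun**2))
E
python3 - <<'E'
from h import *
im={n:cv2.imread(f"pics/{n}0.png") for n in P}
for n in P: print(n,"cam at",rays(n,[[0,0]])[0].round())
# knobs
W={"top":[(190,165,230,205),(220,225,256,260)],"scene":[(400,275,428,300),(413,208,440,234)]}
K={}
for n in P:
    g=im[n].max(2)
    for i,(a,b,c,d) in enumerate(W[n]):
        m=(g[b:d,a:c]<(32 if n=='top' else 38)).astype(np.uint8)
        k,l,st,ce=cv2.connectedComponentsWithStats(m); j=1+st[1:,4].argmax()
        K[n,i]=ce[j]+[a,b]; print(n,i,K[n,i].round(1),st[j])
kn=[]
for i in(0,1):
    p,e=tri(K["scene",i],K["top",i]);kn.append(p);print("knob",i,p.round(1),"gap",round(e,1))
# tray via top: values
g=im["top"]
print("pix",g[220,165],g[280,205],g[180,260],g[190,360],g[170,380],g[100,250])
g=im["scene"]; print(g[300,470],g[184,289],g[205,289],g[60,300])
E
```

```text
scene cam at [930. 245. 784.]
top cam at [ 560.  -35. 1055.]
scene 0 [412.  285.7] [  4   3  17  17 208]
scene 1 [424.6 219.8] [  5   5  15  15 164]
top 0 [209.2 183.4] [ 13  12  14  14 149]
top 1 [238.4 242.2] [ 12  11  14  13 143]
knob 0 [652.5 222.  103.6] gap 0.2
knob 1 [513.1 150.   91.9] gap 0.0
pix [ 91  96 100] [52 49 50] [ 94  99 103] [58 56 59] [89 93 97] [90 94 99]
[59 56 55] [83 81 82] [55 53 53] [117 122 123]
```

Run:
```python
from h import *
im={n:cv2.imread(f"pics/{n}0.png").astype(int) for n in P}
# tray: cool/grey darker
g=im["top"].max(2)
m=((g<75)).astype(np.uint8); m[:135]=0;m[:,:150]=0;m[310:]=0;m[:,290:]=0
m=cv2.morphologyEx(m,cv2.MORPH_CLOSE,np.ones((5,5)))
cs=max(cv2.findContours(m,0,1)[0],key=cv2.contourArea)
q=onz("top",cs[:,0],8)[:,:2].astype(np.float32)
(c,s,a)=cv2.minAreaRect(q);print("tray",c,s,a, cv2.boxPoints((c,s,a)).round())
# jars
JW={"large":{"top":(325,155,395,225),"scene":(255,148,322,218)},"small":{"top":(340,238,392,286),"scene":(314,110,358,166)}}
for nm,r,h in(("large",64,90),("small",44,100)):
  for n in P:
    a,b,c,d=JW[nm][n];gg=im[n].max(2)[b:d,a:c]
    bg=np.median(np.r_[gg[0],gg[-1],gg[:,0],gg[:,-1]])
    mm=(gg<bg*0.86).astype(np.uint8); mm=cv2.morphologyEx(mm,cv2.MORPH_CLOSE,np.ones((3,3)))
    cc=max(cv2.findContours(mm,0,cv2.CHAIN_APPROX_NONE)[0],key=cv2.contourArea)[:,0]+[a,b]
    p=onz(n,cc,h)[:,:2]; cam=rays(n,[[0,0]])[0][:2]
    u=p.mean(0)-cam;u/=np.linalg.norm(u); cx=p.mean(0)
    for it in range(4):
        far=p[(p-cx)@u>0.15*r]; cx,e=circ(far,r)
    # free radius
    f=least_squares(lambda v:np.hypot(*(far-v[:2]).T)-v[2],[*cx,r]).x
    print(nm,n,"centre",cx.round(1),"rms",round(e,2),"n",len(far),"free",f.round(1),"bg",bg)
```

```text
tray (567.2830200195312, 230.16299438476562) (337.6944274902344, 206.26873779296875) 21.430063247680664 [[372. 264.]
 [448.  72.]
 [762. 196.]
 [687. 388.]]
large scene centre [ 646.  -144.6] rms 0.82 n 63 free [ 645.1 -145.9   62.7] bg 125.0
large top centre [ 645.8 -143.5] rms 0.85 n 68 free [ 646.2 -144.    63.5] bg 100.0
small scene centre [ 469.5 -162. ] rms 0.99 n 40 free [ 468.7 -162.7   43.1] bg 124.0
small top centre [ 470.7 -161.6] rms 0.79 n 49 free [ 470.1 -162.4   43.2] bg 100.0
```

Run:
```python
from h import *
for L in (((33,128),(188,568)),((297,32),(455,465))):
    p=onz("top",np.array(L)/3.7+[150,140],5)[:,:2];d=p[1]-p[0];print(p.round(),np.linalg.norm(d).round(),"ang",np.degrees(np.arctan2(d[1],d[0])).round(2))
for L in (((195,35),(40,448)),((457,130),(352,587))):
    p=onz("scene",np.array(L)/3.3+[350,190],5)[:,:2];d=p[1]-p[0];print(p.round(),np.linalg.norm(d).round(),"ang",np.degrees(np.arctan2(d[1],d[0])).round(2))
# lid outlines: knob-based expected lid ellipse overlay
k={65:np.array([652.5,222.,103.6]),45:np.array([513.1,150.,91.9])}
y=np.radians(21)
for name,path in(("top","pics/top0.png"),("scene","pics/scene0.png")):
    im=cv2.imread(path);im=cv2.convertScaleAbs(im,alpha=1.8,beta=20);o=(150,140) if name=="top" else (350,190)
    im=cv2.resize(im[o[1]:o[1]+170,o[0]:o[0]+160],None,fx=3.5,fy=3.5,interpolation=cv2.INTER_CUBIC)
    for r,c in k.items():
        low=np.array([np.sin(y),-np.cos(y),0])
        ax=np.sin(np.radians(35))*low+np.cos(np.radians(35))*np.array([0,0,1])
        e1=np.array([np.cos(y),np.sin(y),0]);e2=np.cross(ax,e1)
        t=np.linspace(0,2*np.pi,60);o3=c-28*ax+4*ax
        X=o3+r*(np.cos(t)[:,None]*e1+np.sin(t)[:,None]*e2)
        uv=(proj(name,X)-o+.5)*3.5-.5
        cv2.polylines(im,[uv.round().astype(np.int32)],True,(0,0,255))
        t2=[c+12*ax,c-12*ax]
        uv=(proj(name,t2)-o+.5)*3.5-.5; cv2.line(im,tuple(map(int,uv[0])),tuple(map(int,uv[1])),(0,255,255),1)
        print(r,"origin",(c-28*ax).round(1),"axis",ax.round(3))
    cv2.imwrite(f"pics/ov_{name}.png",im)
```

```text
[[683. 383.]
 [374. 260.]] 332.0 ang -158.37
[[756. 196.]
 [450.  75.]] 330.0 ang -158.38
[[445.  78.]
 [754. 199.]] 332.0 ang 21.4
[[371. 261.]
 [681. 384.]] 333.0 ang 21.65
65 origin [646.7 237.   80.7] axis [ 0.206 -0.535  0.819]
45 origin [507.3 165.   69. ] axis [ 0.206 -0.535  0.819]
65 origin [646.7 237.   80.7] axis [ 0.206 -0.535  0.819]
45 origin [507.3 165.   69. ] axis [ 0.206 -0.535  0.819]
```

View pics/ov_top.png

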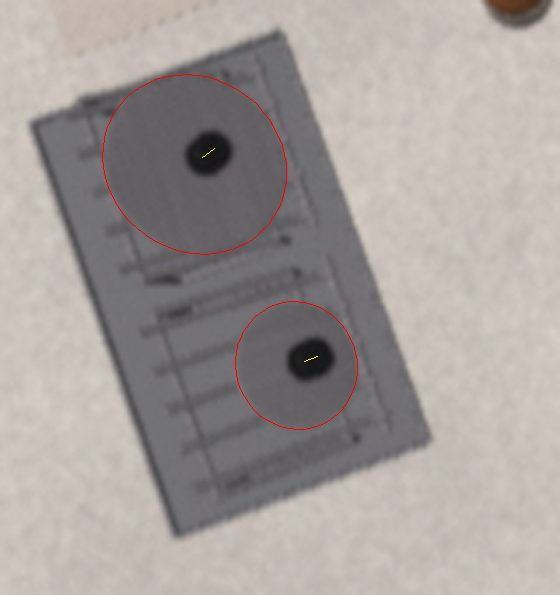

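View pics/ov_scene.png

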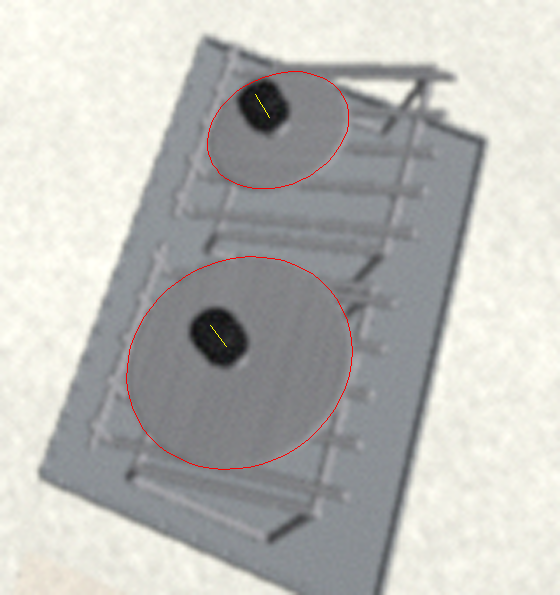

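Both overlays match the pictures: outlined lids and knobs line up, and the heights differ by 11.7 mm against an expected 11.5. The jar centres from the two views agree to about 1 mm. Now I'll plan the moves.

```bash
cat >> h.py <<'E'
YAW=np.radians(21.5)
LOW=np.array([np.sin(YAW),-np.cos(YAW),0]);UP=np.array([0,0,1.])
AX=np.sin(np.radians(35))*LOW+np.cos(np.radians(35))*UP
E1=np.array([np.cos(YAW),np.sin(YAW),0])
KN={"L":np.array([652.5,222.,103.6]),"S":np.array([513.1,150.,91.9])}
JR={"L":np.array([645.8,-144.,90]),"S":np.array([470.1,-162.,100])}
def rot(z,y):
    z=z/np.linalg.norm(z);y=y-z*(y@z);y/=np.linalg.norm(y);return np.c_[np.cross(y,z),y,z]
def go(pos,Rt=None):
    s=readout.read_state();R0=R.from_rotvec(s["ee_rot"]).as_matrix()
    print("t",s["time"],"tcp",s["eef_pos"].round(1),"open",round(s["opening"],3),"F",s["force"].round(1),"q",s["joint_positions"].round(2))
    if Rt is not None: print(" turn",R.from_matrix(R0.T@Rt).as_rotvec().round(4))
    if pos is not None:
        d=np.array(pos)-s["eef_pos"];print(" shift now-frame",(R0.T@d).round(1), "in target frame",(None if Rt is None else (Rt.T@d).round(1)))
    return R0
E
python3 - <<'E'
from h import *
R0=go([560,-100,300]);print(R0.round(2))
for s in(1,-1):
    Rt=rot(-AX,s*E1);go(KN["S"]+80*AX,Rt)
E
```

```text
t 0.1 tcp [ 245.6 -601.1  238.2] open 0.996 F [-0.2  0.9 -0.6] q [ 1.16  0.62 -0.01  1.42  0.01  1.1  -0.04]
 shift now-frame [ 480.6 -345.1  -61. ] in target frame None
[[ 0.93  0.38 -0.  ]
 [ 0.38 -0.93  0.  ]
 [ 0.   -0.   -1.  ]]
t 0.1 tcp [ 245.6 -601.1  238.2] open 0.996 F [-0.2  0.9 -0.6] q [ 1.16  0.62 -0.01  1.42  0.01  1.1  -0.04]
 turn [ 0.4728  0.4788 -1.5056]
 shift now-frame [ 531.1 -548.1   82.1] in target frame [408.2 524.2 384.5]
t 0.1 tcp [ 245.6 -601.1  238.2] open 0.996 F [-0.2  0.9 -0.6] q [ 1.16  0.62 -0.01  1.42  0.01  1.1  -0.04]
 turn [ 0.4804 -0.4744  1.5298]
 shift now-frame [ 531.1 -548.1   82.1] in target frame [-408.2 -524.2  384.5]
```

```bash
cat >> h.py <<'E'
YS=np.cos(np.radians(35))*LOW-np.sin(np.radians(35))*UP
RT=rot(-AX,YS); RD=rot(-UP,LOW)
E
python3 - <<'E'
from h import *
go([480,-150,300]);go(KN["S"]+100*AX,RT)
E
```

```text
t 0.1 tcp [ 245.6 -601.1  238.2] open 0.996 F [-0.2  0.9 -0.6] q [ 1.16  0.62 -0.01  1.42  0.01  1.1  -0.04]
 shift now-frame [ 387.6 -329.1  -61. ] in target frame None
t 0.1 tcp [ 245.6 -601.1  238.2] open 0.996 F [-0.2  0.9 -0.6] q [ 1.16  0.62 -0.01  1.42  0.01  1.1  -0.04]
 turn [0.6086 0.0039 0.0122]
 shift now-frame [ 531.  -536.6   65.7] in target frame [ 524.2 -408.2  364.5]
```

Emit:
{"api": "apply_moves", "payload": {"deltas": [[[0,0,0],[0.045,-0.03,-0.012],-1],[[0,0,0],[0.048,-0.038,-0.01],-1],[[0,0,0],[0.048,-0.04,-0.01],-1],[[0,0,0],[0.048,-0.04,-0.01],-1],[[0,0,0],[0.048,-0.04,-0.01],-1],[[0,0,0],[0.048,-0.04,-0.01],-1],[[0,0,0],[0.048,-0.04,0],-1],[[0,0,0],[0.048,-0.04,0],-1]], "newtons": 70}}

```text
time: 1.1
eef_pos: [481.1, -173.4, 300.8]
ee_rot: [3.083, 0.605, -0.0]
force: [0.1, -0.3, 0.0]
opening: 1.003
```

Run:
```python
from h import *
go(KN["S"]+100*AX,RT)
```

```text
t 1.1 tcp [ 481.1 -173.4  300.8] open 1.003 F [ 0.1 -0.3  0. ] q [ 0.39  0.34 -0.12  1.72  0.04  1.08 -0.93]
 turn [0.611  0.0038 0.0119]
 shift now-frame [ 151.2 -229.9  127. ] in target frame [ 148.3 -117.   237. ]
```

Emit:
{"api": "apply_moves", "payload": {"deltas": [[[0.1,0,0],[0.02,0,0],-1],[[0.1,0,0],[0.02,0,0],-1],[[0.1,0,0],[0.02,0,0],-1],[[0.1,0,0],[0.02,0,0],-1],[[0.1,0,0],[0.02,0,0],-1],[[0.1,0,0],[0.02,0,0],-1],[[0.011,0.004,0.012],[0.018,0,0],-1],[[0,0,0],[0,0,0],-1]]}}

```text
time: 2.1
eef_pos: [608.6, -122.2, 299.3]
ee_rot: [-2.491, -0.474, 0.156]
force: [-0.4, -0.8, 1.1]
opening: 0.998
```

Run:
```python
from h import *
go(KN["S"]+100*AX,RT)
```

```text
t 2.1 tcp [ 608.6 -122.2  299.3] open 0.998 F [-0.4 -0.8  1.1] q [ 0.47  0.76 -0.22  1.13 -0.32  1.66 -0.88]
 turn [-0.0023  0.005  -0.001 ]
 shift now-frame [  12.  -116.7  235.5] in target frame [  10.9 -117.2  235.3]
```

Emit:
{"api": "apply_moves", "payload": {"deltas": [[[0,0,0],[0.002,-0.03,0.03],-1],[[0,0.001,0],[0.002,-0.03,0.04],-1],[[0,0.001,0],[0.002,-0.03,0.045],-1],[[0,0.001,0],[0.002,-0.027,0.045],-1],[[0,0.001,0],[0.002,0,0.04],-1],[[0,0.001,0],[0.001,0,0.035],-1],[[0,0,0],[0,0,0],-1],[[0,0,0],[0,0,0],-1]]}}

```text
time: 3.1
eef_pos: [534.9, 94.3, 176.5]
ee_rot: [-2.495, -0.47, 0.144]
force: [0.2, 0.2, 0.8]
opening: 1.002
```

Run:
```python
from h import *
go(KN["S"]-10*AX,RT)
for n in P: cv2.imwrite(f"pics/{n}1.png",cams.read_camera(n)[:,:,::-1])
a=cv2.imread("pics/scene1.png")[60:340,240:540];cv2.imwrite("pics/s1c.png",cv2.convertScaleAbs(cv2.resize(a,None,fx=2,fy=2),alpha=1.7,beta=20))
```

```text
t 3.1 tcp [534.9  94.3 176.5] open 1.002 F [0.2 0.2 0.8] q [ 0.25  0.68 -0.3   1.7  -0.44  1.06 -0.93]
 turn [ 0.0019 -0.0042 -0.0017]
 shift now-frame [ -0.3  -0.7 113.6] in target frame [  0.2  -0.5 113.6]
```

View pics/s1c.png

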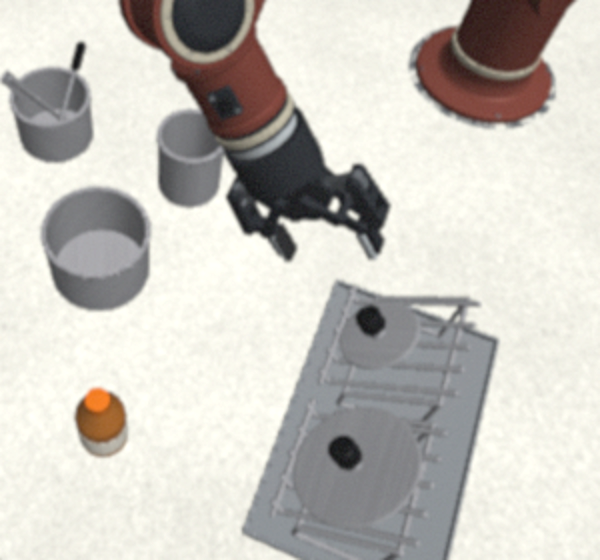

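The open jaws lie along the slope, lined up behind the small knob (crop 370,320), with nothing in between. Closing in along the lid's axis.

Emit:
{"api": "apply_moves", "payload": {"deltas": [[[0,-0.004,0],[0,0,0.03],-1],[[0,0,0],[0,0,0.03],-1],[[0,0,0],[0,0,0.025],-1],[[0,0,0],[0,0,0.014],-1],[[0,0,0],[0,0,0.009],-1],[[0,0,0],[0,0,0.005],-1],[[0,0,0],[0,0,0],-1]]}}

```text
time: 4.08
eef_pos: [510.4, 155.7, 83.1]
ee_rot: [-2.493, -0.472, 0.152]
force: [-0.5, 0.2, 0.4]
opening: 1.002
```

Run:
```python
from h import *
go(KN["S"]-10*AX,RT)
for n in P: cv2.imwrite(f"pics/{n}2.png",cams.read_camera(n)[:,:,::-1])
a=cv2.imread("pics/scene2.png")[180:280,360:500];b=cv2.imread("pics/top2.png")[200:300,180:320]
cv2.imwrite("pics/c2.png",cv2.convertScaleAbs(cv2.resize(np.vstack([a,b]),None,fx=3,fy=3,interpolation=cv2.INTER_CUBIC),alpha=1.7,beta=20))
```

```text
t 4.075 tcp [510.4 155.7  83.1] open 1.002 F [-0.5  0.2  0.4] q [ 0.17  0.8  -0.33  1.83 -0.49  0.8  -0.89]
 turn [ 0.0001  0.0015 -0.0016]
 shift now-frame [ 0.5  0.1 -0.8] in target frame [ 0.5  0.1 -0.8]
```

View pics/c2.png

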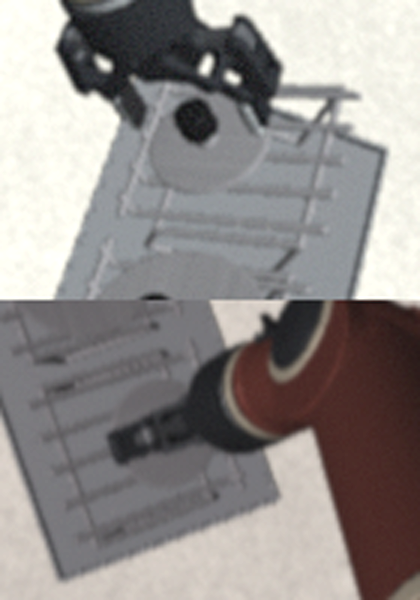

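The jaws straddle the small knob (upper half, crop 195,120), and neither finger touches the lid. Closing.

Emit:
{"api": "apply_moves", "payload": {"deltas": [[[0,0,0],[0,0,0],0.2],[[0,0,0],[0,0,0],0.5],[[0,0,0],[0,0,0],1],[[0,0,0],[0,0,0],1],[[0,0,0],[0,0,0],1],[[0,0,0],[0,0,0],1],[[0,0,0],[0,0,0],1],[[0,0,0],[0,0,0],1]], "newtons": 70}}

```text
time: 5.18
eef_pos: [510.3, 155.6, 83.1]
ee_rot: [-2.494, -0.472, 0.152]
force: [0.2, -2.9, 4.0]
opening: 0.3
```

Emit:
{"api": "apply_moves", "payload": {"deltas": [[[0,0,0],[0,0,-0.005],1],[[0,0,0],[0,0,-0.01],1],[[0,0,0],[0,0,-0.02],1],[[0,0,0],[0,0,-0.03],1],[[0,0,0],[0,0,-0.035],1],[[0,0,0],[0,0,-0.03],1],[[0,0,0],[0,0,-0.01],1],[[0,0,0],[0,0,0],1]]}}

```text
time: 6.18
eef_pos: [539.6, 81.2, 197.5]
ee_rot: [-2.493, -0.472, 0.153]
force: [-0.1, 0.7, -1.2]
opening: 0.299
```

Run:
```python
from h import *
go(JR["S"]+[0,0,18+80],RD)
for n in P: cv2.imwrite(f"pics/{n}3.png",cams.read_camera(n)[:,:,::-1])
a=cv2.imread("pics/scene3.png")[100:280,310:500];
cv2.imwrite("pics/c3.png",cv2.convertScaleAbs(cv2.resize(a,None,fx=3,fy=3,interpolation=cv2.INTER_CUBIC),alpha=1.7,beta=20))
```

```text
t 6.175 tcp [539.6  81.2 197.5] open 0.299 F [-0.1  0.7 -1.2] q [ 0.27  0.67 -0.29  1.66 -0.42  1.13 -0.94]
 turn [-0.6109  0.0025 -0.001 ]
 shift now-frame [-153.7  164.5 -115.3] in target frame [-153.8  200.8   -0.5]
```

View pics/c3.png

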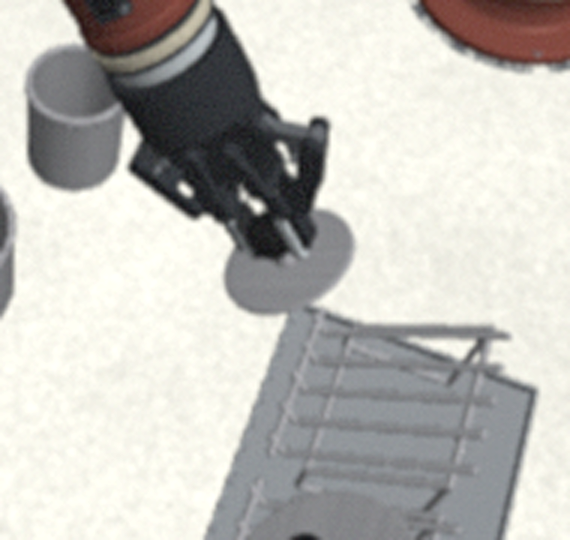

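The small lid is held square in the jaws (crop 290,265). Next I turn it upright and carry it over.

Emit:
{"api": "apply_moves", "payload": {"deltas": [[[-0.1,0,0],[-0.015,0,-0.01],1],[[-0.1,0,0],[-0.02,0,-0.01],1],[[-0.1,0,0],[-0.025,0,-0.01],1],[[-0.1,0,0],[-0.025,0,-0.01],1],[[-0.1,0,0],[-0.025,0,-0.01],1],[[-0.1,0,0],[-0.02,0,-0.005],1],[[-0.011,0.002,0],[-0.015,0,0],1],[[0,0,0],[0,0,0],1]]}}

```text
time: 7.28
eef_pos: [411.0, 9.2, 247.7]
ee_rot: [-3.085, -0.586, 0.005]
force: [0.3, 0.4, -0.8]
opening: 0.303
```

Run:
```python
from h import *
go(JR["S"]+[0,0,18+80],RD)
```

```text
t 7.275 tcp [411.    9.2 247.7] open 0.303 F [ 0.3  0.4 -0.8] q [-0.01  0.24 -0.08  2.05  0.03  0.86 -1.3 ]
 turn [-0.0017  0.0029 -0.0001]
 shift now-frame [ -7.6 181.   49.4] in target frame [ -7.8 180.9  49.7]
```

Emit:
{"api": "apply_moves", "payload": {"deltas": [[[0,0.001,0],[-0.001,0.02,0],1],[[0,0.001,0],[-0.001,0.035,0],1],[[0,0.001,0],[-0.001,0.04,0],1],[[0,0,0],[-0.001,0.04,0.005],1],[[0,0,0],[-0.002,0.03,0.015],1],[[0,0,0],[-0.002,0.016,0.025],1],[[0,0,0],[0,0,0],1],[[0,0,0],[0,0,0],1]]}}

```text
time: 8.28
eef_pos: [471.9, -161.6, 203.3]
ee_rot: [-3.085, -0.586, -0.004]
force: [-0.8, -0.7, -1.5]
opening: 0.3
```

Run:
```python
from h import *
go(JR["S"]+[0,0,18],RD)
for n in P: cv2.imwrite(f"pics/{n}4.png",cams.read_camera(n)[:,:,::-1])
a=cv2.imread("pics/scene4.png")[40:220,240:430];
cv2.imwrite("pics/c4.png",cv2.convertScaleAbs(cv2.resize(a,None,fx=3,fy=3,interpolation=cv2.INTER_CUBIC),alpha=1.7,beta=20))
```

```text
t 8.275 tcp [ 471.9 -161.6  203.3] open 0.3 F [-0.8 -0.7 -1.5] q [ 0.3   0.43 -0.01  1.9   0.    0.81 -0.91]
 turn [-0.0011 -0.0028  0.0001]
 shift now-frame [-2.1 -0.1 85.3] in target frame [-1.8 -0.2 85.3]
```

View pics/c4.png

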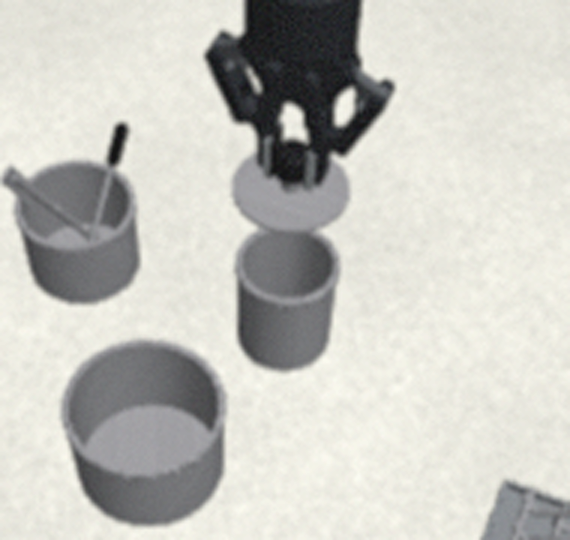

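Run:
```python
from h import *
uv=np.array([[233,188],[237,203],[252,218],[272,227],[291,230],[312,227],[330,217],[345,203],[350,188]])/3+[240,40]-1/3
for z in(185,187,189):
    p=onz("scene",uv,z);c,e=circ(p,45);print(z,c.round(1),e.round(2))
```

```text
185 [ 468.8 -164.6] 0.75
187 [ 470.2 -163.3] 0.78
189 [ 471.7 -162.1] 0.82
```

Emit:
{"api": "apply_moves", "payload": {"deltas": [[[0,-0.002,0],[-0.001,0,0.02],1],[[0,0,0],[-0.001,0,0.025],1],[[0,0,0],[0,0,0.015],1],[[0,0,0],[0,0,0.008],1],[[0,0,0],[0,0,0.004],1],[[0,0,0],[0,0,0.003],1],[[0,0,0],[0,0,0.003],1],[[0,0,0],[0,0,0],1]]}}

```text
time: 9.38
eef_pos: [469.6, -162.8, 125.3]
ee_rot: [-3.086, -0.586, -0.001]
force: [-0.4, 0.6, -2.4]
opening: 0.298
```

Run:
```python
from h import *
go(JR["S"]+[0,0,18],RD)
```

```text
t 9.375 tcp [ 469.6 -162.8  125.3] open 0.298 F [-0.4  0.6 -2.4] q [ 0.3   0.54 -0.01  1.99  0.01  0.61 -0.92]
 turn [ 0.     -0.0003 -0.0001]
 shift now-frame [ 0.8 -0.5  7.3] in target frame [ 0.8 -0.5  7.3]
```

Emit:
{"api": "apply_moves", "payload": {"deltas": [[[0,0,0],[0.0005,0,0.002],1],[[0,0,0],[0,0,0.002],1],[[0,0,0],[0,0,0.001],1],[[0,0,0],[0,0,0.001],1],[[0,0,0],[0,0,0],1]]}}

```text
time: 10.0
eef_pos: [470.1, -162.6, 119.4]
ee_rot: [-3.086, -0.586, -0.001]
force: [0.1, -0.1, 0.6]
opening: 0.305
```

Emit:
{"api": "apply_moves", "payload": {"deltas": [[[0,0,0],[0,0,0.0005],1],[[0,0,0],[0,0,0.0005],1],[[0,0,0],[0,0,0],1]]}}

```text
time: 10.38
eef_pos: [470.1, -162.7, 119.3]
ee_rot: [3.086, 0.585, 0.001]
force: [-2.5, 0.6, 7.7]
opening: 0.301
```

Emit:
{"api": "apply_moves", "payload": {"deltas": [[[0,0,0],[0,0,0],0.2],[[0,0,0],[0,0,0],0],[[0,0,0],[0,0,0],-0.5],[[0,0,0],[0,0,0],-1],[[0,0,0],[0,0,0],-1],[[0,0,0],[0,0,0],-1]]}}

```text
time: 11.12
eef_pos: [470.1, -162.6, 118.3]
ee_rot: [-3.086, -0.586, -0.0]
force: [-0.0, 0.2, 0.1]
opening: 1.004
```

Emit:
{"api": "apply_moves", "payload": {"deltas": [[[0,0,0],[0,0,-0.01],-1],[[0,0,0],[0,0,-0.02],-1],[[0,0,0],[0,0,-0.03],-1],[[0,0,0],[0,0,-0.04],-1],[[0,0,0],[0,0,-0.04],-1],[[0,0,0],[0,0,-0.02],-1]]}}

```text
time: 11.88
eef_pos: [470.7, -162.9, 281.4]
ee_rot: [3.084, 0.585, 0.007]
force: [0.2, 0.2, -0.6]
opening: 1.004
```

Run:
```python
from h import *
go(KN["L"]+100*AX,RT)
for n in P: cv2.imwrite(f"pics/{n}5.png",cams.read_camera(n)[:,:,::-1])
a=cv2.imread("pics/scene5.png")[70:190,280:410];
cv2.imwrite("pics/c5.png",cv2.convertScaleAbs(cv2.resize(a,None,fx=4.5,fy=4.5,interpolation=cv2.INTER_CUBIC),alpha=1.7,beta=20))
```

```text
t 11.875 tcp [ 470.7 -162.9  281.4] open 1.004 F [ 0.2  0.2 -0.6] q [ 0.3   0.33 -0.01  1.79  0.    1.01 -0.91]
 turn [ 0.6138 -0.004   0.001 ]
 shift now-frame [ 309.8 -234.5   96.5] in target frame [ 310.2 -136.8  212.9]
```

View pics/c5.png

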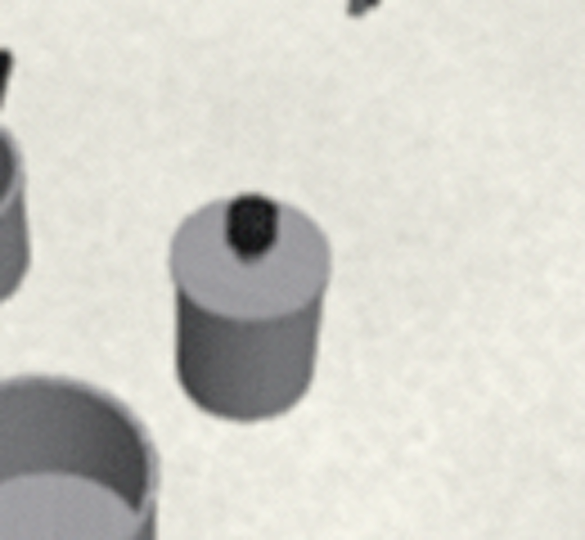

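The small lid sits level and flush on its jar (crop 250,258), with no rim or plug visible. Now the large lid.

Emit:
{"api": "apply_moves", "payload": {"deltas": [[[0,0,0],[0.02,-0.02,0],-1],[[0.1,0,0],[0.04,0,0],-1],[[0.1,0,0],[0.045,0,0],-1],[[0.1,0,0],[0.045,0,0],-1],[[0.1,0,0],[0.045,0,0],-1],[[0.1,0,0],[0.045,0,0],-1],[[0.1,0,0],[0.03,0,0],-1],[[0.013,-0.004,0],[0.02,0,0],-1]]}}

```text
time: 12.98
eef_pos: [732.8, -39.1, 273.7]
ee_rot: [-2.489, -0.469, 0.162]
force: [-0.1, 0.7, -0.2]
opening: 1.001
```

Run:
```python
from h import *
go(KN["L"]+100*AX,RT)
```

```text
t 12.975 tcp [732.8 -39.1 273.7] open 1.001 F [-0.1  0.7 -0.2] q [ 0.27  0.97 -0.17  0.74 -0.39  1.76 -1.06]
 turn [-0.0054  0.0074 -0.0051]
 shift now-frame [  21.8 -124.6  196.1] in target frame [  20.9 -125.5  195.6]
```

Emit:
{"api": "apply_moves", "payload": {"deltas": [[[-0.003,0.003,-0.002],[0.004,-0.035,0.01],-1],[[0,0.003,-0.002],[0.005,-0.035,0.025],-1],[[0,0,0],[0.005,-0.03,0.035],-1],[[0,0,0],[0.005,-0.025,0.04],-1],[[0,0,0],[0.002,0,0.04],-1],[[0,0,0],[0,0,0.035],-1],[[0,0,0],[0,0,0.01],-1],[[0,0,0],[0,0,0],-1]]}}

```text
time: 13.98
eef_pos: [673.5, 168.9, 189.7]
ee_rot: [-2.493, -0.477, 0.146]
force: [-0.2, -0.6, 1.0]
opening: 1.002
```

Run:
```python
from h import *
go(KN["L"]-10*AX,RT)
```

```text
t 13.975 tcp [673.5 168.9 189.7] open 1.002 F [-0.2 -0.6  1. ] q [ 0.06  0.86 -0.21  1.24 -0.45  1.27 -1.11]
 turn [ 0.0007 -0.0013  0.0032]
 shift now-frame [ -0.2   2.6 113.2] in target frame [-1.000e-01  2.600e+00  1.132e+02]
```

Emit:
{"api": "apply_moves", "payload": {"deltas": [[[0,-0.001,0.003],[0,0.0026,0.03],-1],[[0,0,0],[0,0,0.03],-1],[[0,0,0],[0,0,0.025],-1],[[0,0,0],[0,0,0.014],-1],[[0,0,0],[0,0,0.009],-1],[[0,0,0],[0,0,0.004],-1],[[0,0,0],[0,0,0],-1]]}}

```text
time: 14.85
eef_pos: [651.5, 226.6, 97.4]
ee_rot: [-2.494, -0.474, 0.146]
force: [-0.2, -0.0, 0.5]
opening: 0.998
```

Run:
```python
from h import *
go(KN["L"]-10*AX,RT)
for n in P: cv2.imwrite(f"pics/{n}6.png",cams.read_camera(n)[:,:,::-1])
a=cv2.imread("pics/scene6.png")[220:370,340:500];
cv2.imwrite("pics/c6.png",cv2.convertScaleAbs(cv2.resize(a,None,fx=3.5,fy=3.5,interpolation=cv2.INTER_CUBIC),alpha=1.7,beta=20))
```

```text
t 14.85 tcp [651.5 226.6  97.4] open 0.998 F [-0.2 -0.   0.5] q [-0.01  0.93 -0.23  1.37 -0.48  1.05 -1.07]
 turn [ 0.0013 -0.0023  0.001 ]
 shift now-frame [-0.8  0.3  2.2] in target frame [-0.8  0.3  2.2]
```

View pics/c6.png

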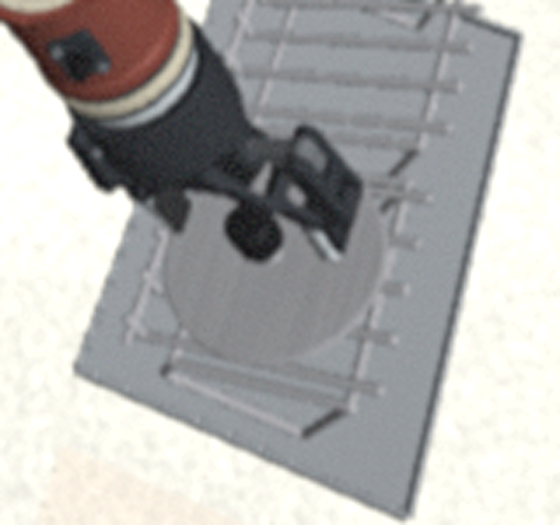

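The jaws straddle the large knob (crop 253,232). I'll add 2 mm and close.

Emit:
{"api": "apply_moves", "payload": {"deltas": [[[0,-0.002,0],[-0.0008,0,0.002],-1],[[0,0,0],[0,0,0],0.2],[[0,0,0],[0,0,0],0.5],[[0,0,0],[0,0,0],1],[[0,0,0],[0,0,0],1],[[0,0,0],[0,0,0],1],[[0,0,0],[0,0,0],1],[[0,0,0],[0,0,0],1]], "newtons": 70}}

```text
time: 15.95
eef_pos: [650.3, 227.2, 95.4]
ee_rot: [-2.494, -0.475, 0.148]
force: [0.9, -2.4, 1.1]
opening: 0.302
```

Emit:
{"api": "apply_moves", "payload": {"deltas": [[[0,0,0],[0,0,-0.005],1],[[0,0,0],[0,0,-0.01],1],[[0,0,0],[0,0,-0.02],1],[[0,0,0],[0,0,-0.03],1],[[0,0,0],[0,0,-0.035],1],[[0,0,0],[0,0,-0.03],1],[[0,0,0],[0,0,-0.01],1],[[0,0,0],[0,0,0],1]]}}

```text
time: 16.95
eef_pos: [679.2, 153.1, 210.2]
ee_rot: [-2.493, -0.475, 0.149]
force: [0.1, 0.3, -2.1]
opening: 0.303
```

Run:
```python
from h import *
go(JR["L"]+[0,0,18+80],RD)
for n in P: cv2.imwrite(f"pics/{n}7.png",cams.read_camera(n)[:,:,::-1])
a=cv2.imread("pics/scene7.png")[150:350,300:490];
cv2.imwrite("pics/c7.png",cv2.convertScaleAbs(cv2.resize(a,None,fx=3,fy=3,interpolation=cv2.INTER_CUBIC),alpha=1.7,beta=20))
```

```text
t 16.95 tcp [679.2 153.1 210.2] open 0.303 F [ 0.1  0.3 -2.1] q [ 0.07  0.85 -0.2   1.2  -0.44  1.33 -1.12]
 turn [-6.101e-01  3.000e-04  1.200e-03]
 shift now-frame [-140.3  229.1 -133.1] in target frame [-140.   264.2   22.2]
```

View pics/c7.png

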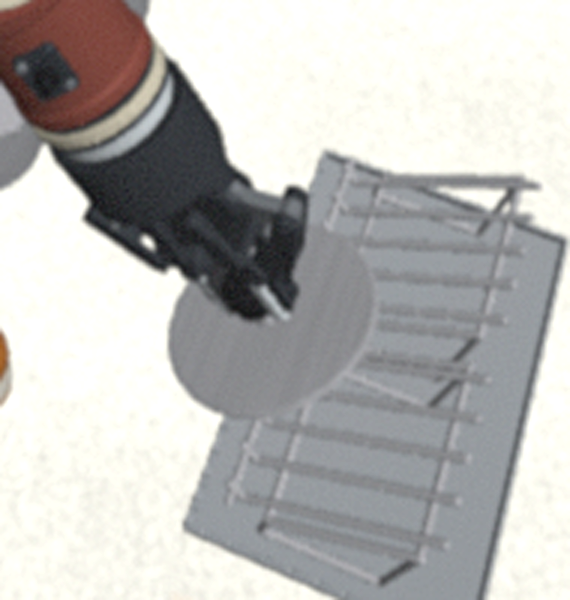

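The large lid is held square (crop 270,315). Turning it upright and carrying it over at height.

Emit:
{"api": "apply_moves", "payload": {"deltas": [[[-0.1,0,0],[-0.015,0,-0.01],1],[[-0.1,0,0],[-0.02,0,-0.01],1],[[-0.1,0,0],[-0.025,0,-0.01],1],[[-0.1,0,0],[-0.025,0,-0.01],1],[[-0.1,0,0],[-0.025,0,-0.01],1],[[-0.1,0,0],[-0.02,0,0],1],[[-0.01,0,0.001],[-0.01,0,0],1],[[0,0,0],[0,0,0],1]]}}

```text
time: 18.05
eef_pos: [555.7, 83.5, 254.9]
ee_rot: [-3.085, -0.587, 0.003]
force: [0.6, 0.1, -2.4]
opening: 0.304
```

Run:
```python
from h import *
go(JR["L"]+[0,0,18+80],RD)
```

```text
t 18.05 tcp [555.7  83.5 254.9] open 0.304 F [ 0.6  0.1 -2.4] q [-0.21  0.46  0.04  1.66 -0.02  1.02 -1.36]
 turn [-0.0014  0.0015  0.0005]
 shift now-frame [  0.4 244.8  66.6] in target frame [  0.4 244.7  66.9]
```

Emit:
{"api": "apply_moves", "payload": {"deltas": [[[0,0.001,0],[0,0.025,0],1],[[0,0,0],[0,0.04,0],1],[[0,0,0],[0,0.045,0],1],[[0,0,0],[0,0.045,0.005],1],[[0,0,0],[0,0.045,0.015],1],[[0,0,0],[0,0.03,0.02],1],[[0,0,0],[0,0.015,0.02],1],[[0,0,0],[0,0,0],1]]}}

```text
time: 19.05
eef_pos: [644.9, -145.5, 192.3]
ee_rot: [-3.084, -0.582, 0.007]
force: [0.2, 0.6, -2.6]
opening: 0.303
```

Run:
```python
from h import *
for n in P: cv2.imwrite(f"pics/{n}8.png",cams.read_camera(n)[:,:,::-1])
go(JR["L"]+[0,0,18],RD)
a=cv2.imread("pics/scene8.png")[50:230,200:390];
cv2.imwrite("pics/c8.png",cv2.convertScaleAbs(cv2.resize(a,None,fx=3,fy=3,interpolation=cv2.INTER_CUBIC),alpha=1.7,beta=20))
```

```text
t 19.15 tcp [ 646.6 -142.6  195.3] open 0.303 F [ 1.3  0.1 -1.3] q [ 0.16  0.67  0.05  1.44 -0.04  1.03 -0.98]
 turn [-0.0023 -0.0016  0.0019]
 shift now-frame [-1.4  1.2 87.3] in target frame [-1.2  1.  87.3]
```

View pics/c8.png

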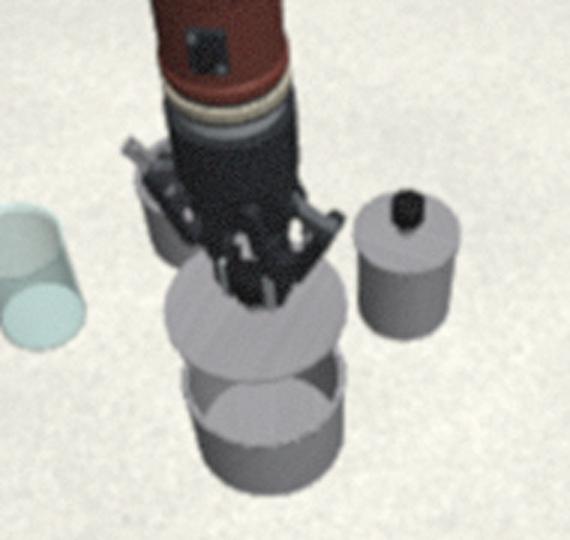

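Lid over the large jar (crop 256,315), level. Lowering.

Emit:
{"api": "apply_moves", "payload": {"deltas": [[[-0.002,-0.001,0.002],[-0.001,0.001,0.02],1],[[0,0,0],[0,0,0.025],1],[[0,0,0],[0,0,0.015],1],[[0,0,0],[0,0,0.008],1],[[0,0,0],[0,0,0.005],1],[[0,0,0],[0,0,0.003],1],[[0,0,0],[0,0,0],1]]}}

```text
time: 20.02
eef_pos: [646.0, -146.0, 119.8]
ee_rot: [3.085, 0.583, 0.001]
force: [0.6, 0.7, -2.0]
opening: 0.305
```

Run:
```python
from h import *
go(JR["L"]+[0,0,18],RD)
```

```text
t 20.025 tcp [ 646.  -146.   119.8] open 0.305 F [ 0.6  0.7 -2. ] q [ 0.16  0.75  0.05  1.52 -0.04  0.87 -0.97]
 turn [ 0.0022 -0.0005 -0.0019]
 shift now-frame [ 0.6 -2.  11.8] in target frame [ 0.6 -1.9 11.8]
```

Emit:
{"api": "apply_moves", "payload": {"deltas": [[[0.001,0,0],[0.0006,-0.0015,0.002],1],[[0,0,0],[0,0,0.003],1],[[0,0,0],[0,0,0.002],1],[[0,0,0],[0,0,0.002],1],[[0,0,0],[0,0,0],1]]}}

```text
time: 20.65
eef_pos: [645.8, -144.4, 110.4]
ee_rot: [3.086, 0.583, 0.0]
force: [-0.6, 0.6, -2.1]
opening: 0.296
```

Run:
```python
from h import *
go(JR["L"]+[0,0,18],RD)
```

```text
t 20.65 tcp [ 645.8 -144.4  110.4] open 0.296 F [-0.6  0.6 -2.1] q [ 0.16  0.76  0.05  1.52 -0.04  0.85 -0.97]
 turn [ 0.0009  0.0001 -0.0018]
 shift now-frame [ 0.2 -0.4  2.4] in target frame [ 0.2 -0.4  2.4]
```

Emit:
{"api": "apply_moves", "payload": {"deltas": [[[0,0,0],[0,0,0.0005],1],[[0,0,0],[0,0,0.0005],1],[[0,0,0],[0,0,0],1]]}}

```text
time: 21.02
eef_pos: [645.8, -144.4, 110.2]
ee_rot: [3.086, 0.583, 0.001]
force: [-2.2, 1.0, 3.3]
opening: 0.303
```

Contact at a tool height of 110.2 mm. Allowing for the grasp depths, that matches the small lid's seating height to 0.1 mm. Releasing.

Emit:
{"api": "apply_moves", "payload": {"deltas": [[[0,0,0],[0,0,0.0003],1],[[0,0,0],[0,0,0],0.2],[[0,0,0],[0,0,0],0],[[0,0,0],[0,0,0],-0.5],[[0,0,0],[0,0,0],-1],[[0,0,0],[0,0,0],-1],[[0,0,0],[0,0,0],-1]]}}

```text
time: 21.9
eef_pos: [645.8, -144.4, 109.2]
ee_rot: [3.086, 0.583, 0.0]
force: [-0.5, 0.9, -0.3]
opening: 1.002
```

Emit:
{"api": "apply_moves", "payload": {"deltas": [[[0,0,0],[0,0,-0.01],-1],[[0,0,0],[0,0,-0.02],-1],[[0,0,0],[0,0,-0.03],-1],[[0,0,0],[0,0,-0.04],-1],[[0,0,0],[0,0,-0.05],-1],[[0,0,0],[0,-0.04,-0.04],-1],[[0,0,0],[0,-0.05,0],-1],[[0,0,0],[0,-0.05,0],-1]]}}

```text
time: 22.9
eef_pos: [594.4, -12.6, 300.8]
ee_rot: [3.086, 0.582, 0.005]
force: [-0.3, 1.5, -0.3]
opening: 1.001
```

Emit:
{"api": "apply_moves", "payload": {"deltas": [[[0,0,0],[0,-0.05,0],-1],[[0,0,0],[0,-0.05,0],-1],[[0,0,0],[0,-0.05,0],-1],[[0,0,0],[0,-0.03,0],-1],[[0,0,0],[0,0,0],-1]]}}

```text
time: 23.52
eef_pos: [527.8, 157.2, 299.8]
ee_rot: [-3.084, -0.593, -0.002]
force: [1.1, -0.3, 0.5]
opening: 1.003
```

Run:
```python
from h import *
go(None)
im={n:cams.read_camera(n)[:,:,::-1].copy() for n in P}
for n in P: cv2.imwrite(f"pics/{n}9.png",im[n])
cv2.imwrite("pics/c9.png",cv2.convertScaleAbs(cv2.resize(im["scene"][70:225,180:370],None,fx=3.8,fy=3.8,interpolation=cv2.INTER_CUBIC),alpha=1.7,beta=20))
cv2.imwrite("pics/c9t.png",cv2.convertScaleAbs(cv2.resize(im["top"][110:290,280:500],None,fx=3.2,fy=3.2,interpolation=cv2.INTER_CUBIC),alpha=1.7,beta=20))
```

```text
t 23.525 tcp [527.8 157.2 299.8] open 1.003 F [ 1.1 -0.3  0.5] q [-0.34  0.4   0.01  1.62 -0.01  1.11 -1.51]
```

View pics/c9.png

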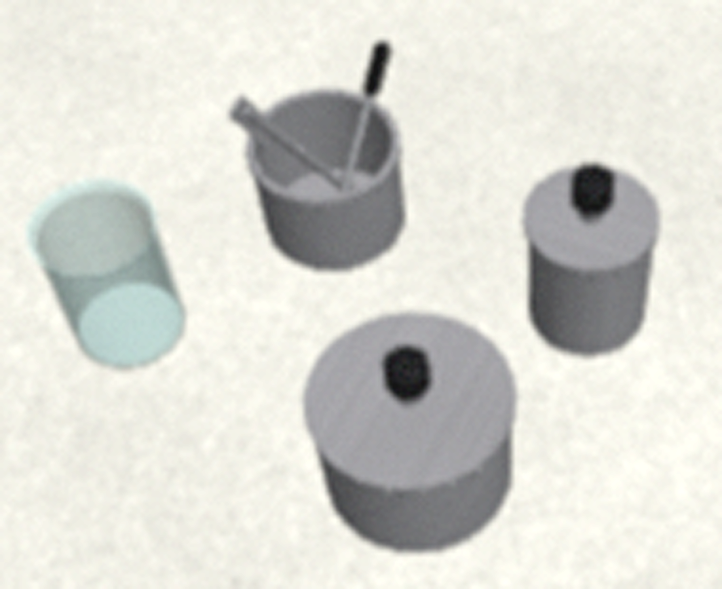

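View pics/c9t.png

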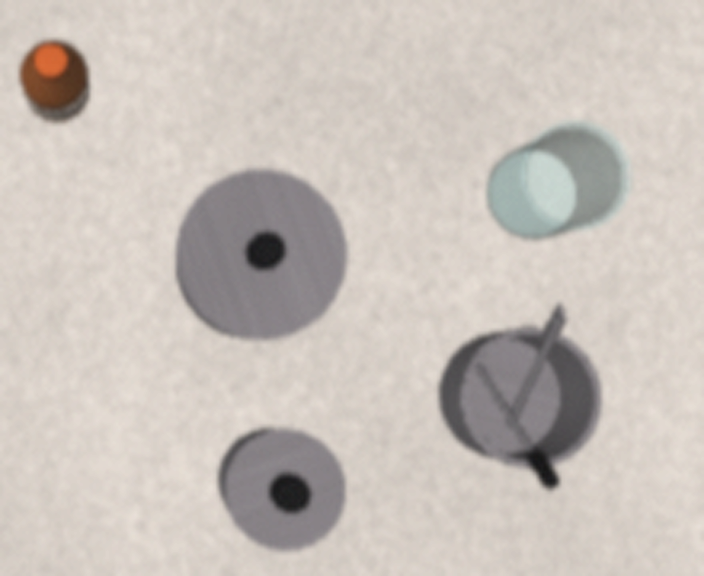

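Both lids look level and centred in both views (scene crop 408,400 and 591,218). A numeric check follows.

Run:
```python
from h import *
im={n:cv2.imread(f"pics/{n}9.png") for n in P}
exp={"L":JR["L"]+[0,0,28],"S":JR["S"]+[0,0,28]}
for k,X in exp.items():
    uv={}
    for n in P:
        c=proj(n,X)[0].astype(int);g=im[n].max(2)[c[1]-14:c[1]+14,c[0]-14:c[0]+14]
        m=(g<(32 if n=="top" else 38)).astype(np.uint8);_,_,st,ce=cv2.connectedComponentsWithStats(m)
        uv[n]=ce[1+st[1:,4].argmax()]+c-14
    p,e=tri(uv["scene"],uv["top"]);print(k,"knob",p.round(1),"expected",X,"gap",e.round(2))
    # flange outline, plane z=rim+4, far-side points
    r,h=(65,94) if k=="L" else(45,104)
    for n in P:
        c=proj(n,[*X[:2],h])[0].astype(int);w=36 if k=="L" else 26
        g=im[n].max(2)[c[1]-w:c[1]+w,c[0]-w:c[0]+w];bg=np.percentile(g,90)
        m=cv2.morphologyEx((g<bg*.86).astype(np.uint8),cv2.MORPH_CLOSE,np.ones((3,3)))
        cc=max(cv2.findContours(m,0,1)[0],key=cv2.contourArea)[:,0]+c-w
        q=onz(n,cc,h)[:,:2];u=q.mean(0)-rays(n,[[0,0]])[0][:2];u/=np.linalg.norm(u);cx=q.mean(0)
        for _ in range(4): cx,er=circ(q[(q-cx)@u>.2*r],r)
        print("  flange",n,cx.round(1),er.round(2))
# untouched things: image difference
d=cv2.absdiff(im["top"],cv2.imread("pics/top0.png")).max(2)
for nm,(a,b,c,e) in dict(mid=(412,205,470,262),beaker=(428,145,480,190),bottle=(282,118,312,150)).items(): print(nm,d[b:e,a:c].max(),d[b:e,a:c].mean().round(1))
```

```text
L knob [ 646.9 -143.4  120.4] expected [ 645.8 -144.   118. ] gap 0.03
  flange scene [ 646.6 -143.6] 0.79
  flange top [ 647.  -142.7] 0.77
S knob [ 471.5 -162.1  128.7] expected [ 470.1 -162.   128. ] gap 0.21
  flange scene [ 470.8 -162.9] 1.69
  flange top [ 471.7 -161.4] 0.77
mid 17 11.0
beaker 17 13.6
bottle 18 12.1
```

```bash
python3 -c "
from cell import job,readout
print(job.finish_job(), readout.read_state()['time'])"
```

```text
the job is handed in; nothing more can be done
the job is handed in; nothing more can be done
```

Both lids are on their jars. I picked each one off its stand by the knob, turned it upright over its matching jar, lowered it until it touched (under 8 N) and then released it. The job was handed in at about 24 s, with the gripper open and clear of everything.

**Position:** in the last pictures both lids look level, and each is within about 1.5 mm of its jar's centre. The middle jar, beaker and bottle show no movement in the top view.

**Height:** the cameras put the large knob 2.4 mm above its expected height and the small one 0.7 mm above. The calibration is only good to about 2 mm. The heights at which the two lids touched down agree with each other to about 0.1 mm once the grasp depths are allowed for. I take that to mean both are fully home, and I did not press on them to confirm it.

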